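# Show which sample tube was left open and where its cap is

### The arm

A 6-joint arm with a two-finger parallel gripper is mounted at the origin on the work surface. World frame = base frame: x ahead of the robot, y to its left, z up, the work surface at z = 0. Lengths are in m, angles in rad, forces in N, time in s.
With the tool pointing down it reaches from about 0.4 to 0.825 m from the base axis. Payload 7 kg.
Tool frame: the origin (TCP) lies midway between the tips of the shut fingers; the grasp point (between the pads) lies arm.hold_point_z behind it (arm.hold_point_z is the distance from the TCP to the grasp point, in m); z points along the fingers, y is the line along which they close (so a half turn about z gives the same grasp; the last joint's range is limited). The gripper opens to 88 mm and grips with 3 to 60 N. Pads are 19 mm wide; open, the fingers measure 130 mm over their backs; the gripper's body (78 mm by 193 mm) begins 47 mm behind the grasp point.
Start: joints at [-0.997, 0.359, 0.012, 0, -1.224, -0.288], TCP at [0.19, -0.648, 0.227] pointing down, gripper open.
Joint ranges: [-3.07, 3.07], [-1.43, 2.12], [-1.02, 1.25], [-3.03, 1.67], [-3.05, -0], [-3.03, 3.03]. Speed limits (rad/s): [2.39, 2.39, 3.01, 3.14, 3.14, 3.14].

### API

Orientations are given as [roll, pitch, yaw] about the fixed x, y, z axes, in that order (R = Rz(yaw) Ry(pitch) Rx(roll)).
In Python, from station import arm gives the robot as it stands.
- The arm moves only by the shell command python3 -m crank 'ROWS' [OPENING] [FORCE]. ROWS is JSON, a list that holds one entry, the list of rows, each a list of 4 numbers: the shift along the tool's x, y, z in units of 25 mm (1.0 is 25 mm), then the turn about the tool's z in units of 5 degrees (1.0 is 5 degrees). A call has 1 to 12 rows; each row is the pose to reach, as a shift and turn from the pose commanded when the call began, along the tool's axes at that moment; what a row does not reach only later rows make up. A row lasts 1/8 s, in which the tool goes at most 62.5 mm and 10.7 degrees, less where a joint would pass 70% of its speed; a pose out of reach is approached as far as the arm can. A call with a gripper value outside its range is refused whole. OPENING is the closure, from 0 (fully open) to 1 (shut), set as the call begins (- or left out, the last holds). The fingers move at their own pace and stop on an object; FORCE is the grip in N (left out, the last holds). Time passes only in rows, so rows that repeat a pose let the fingers close. It gives the time, the measured TCP pose, the force, the opening and the grip force at its end, in the units of the state.
- arm.get_state(): the state, without advancing time (a new reading comes with each control period).
- arm.grab_frame(name): name is "side" or "top"; returns (picture, depth): 400x640x3 uint8, red, green, blue; 400x640 float32, m along the optical axis (not along the pixel's ray), 0 where there is no reading.
- arm.get_calibration(name): a dict with "mtx" (3x3 intrinsics, pixels), "k1" (the pictures are not rectified: a ray, as slopes to the right and down, at radius r is drawn at 1 + k1 r^2 times it, then the intrinsics apply), "R" (3x3) and "t" (3): a world point X has camera coordinates R X + t. Camera axes: x right, y down, z forward; pixel columns grow to the right and rows downward; lengths in m; the calibration is good to about 2 mm. A picture is of the moment at which its call begins. get_calibration takes no time and is no camera call.
- arm.job_done(): hands the job in; it is judged then, once.
Trained networks look in the newest picture that a camera, given by its name, has taken for a name from the list of things; names that differ only in an ending like _2 or _b are one class to them, and where a whole thing is asked for, a point or a joint stands for the part that bears it (a point fixed in the world has none). Each returns a list of dicts, best first, with "score" (0 to 1); they miss things now and then, are a little off and sometimes report something else, mostly with a low value. They report only what shows in the picture. A call takes as long as a camera call. They do not tell look-alikes from the thing itself.
- arm.recognise(thing, camera): "extent" ([left, top, width, height] in pixels, round what is visible of it).
- arm.trace(thing, camera): "mask" (400x640 bool, what is visible of it) and "extent" ([left, top, width, height] in pixels, round what is visible of it).
The state is a dict: "t": time; "q": joint angles; "qd": joint speeds; "joint_efforts": joint torques, N m; "eef_pos": TCP position; "ee_rot": TCP orientation; "force": force on the tool from outside, world axes, zero at the start; "moment": the same for the moment, N m; "width": finger opening in m; "gripper_force": force on a finger pad.
Only numpy, scipy, OpenCV 4.12 (cv2) and the standard library are available. Lean on these libraries where they do the work, as an engineer would, in place of code of your own. Each camera call takes 0.05 s, during which the arm holds its last target. There are 200 camera calls.

### The job

One of the sample tubes in the rack was left without its cap. Show a colleague which one: point at its open mouth from above with the fingertips just over it, within about 3 cm, for two seconds; then point in the same way, for two seconds, at the cap on the bench that belongs to it, and finish there, still pointing. The samples must stay clean, so touch nothing, and do not bring the fingertips down over a capped tube or the bottle's larger cap.

Things in the scene. Friction and masses are not known exactly. Their poses are not given: they have to be found in the camera images.
- open_tube_mouth (a point): Centre of the mouth (rim) of the one tube without a cap: a milky 50 ml plastic tube, 30 mm across, 113 mm tall, standing upright in the rack with its rim 120 mm above the bench; it is the only one whose open bore is seen from above. Its z axis points up. In any of the six occupied cells.
- tube_cap_top (a point): Centre of the top face of the loose tube cap: a ribbed blue screw cap, 34 mm across and 14.5 mm high, of the same kind as those on the other tubes, lying flat on the bench, closed side up (the point is 14.5 mm above the bench). z points up.
- rack: Grey wire rack for tubes, 2 by 4 square cells at 38 mm pitch, 80 x 156 mm and 75 mm high; origin at the centre of its underside, the rows of four run along its y axis. It stands loose on the bench; six tubes stand loose in it and two cells are empty.
- tube1_top (a point): Centre of the top of a capped tube in the rack: same tube with its ribbed blue cap on, cap 34 mm across, top 123 mm above the bench. z points up.
- tube2_top (a point): Centre of the top of a capped tube in the rack: same tube with its ribbed blue cap on, cap 34 mm across, top 123 mm above the bench. z points up.
- tube3_top (a point): Centre of the top of a capped tube in the rack: same tube with its ribbed blue cap on, cap 34 mm across, top 123 mm above the bench. z points up.
- tube4_top (a point): Centre of the top of a capped tube in the rack: same tube with its ribbed blue cap on, cap 34 mm across, top 123 mm above the bench. z points up.
- tube5_top (a point): Centre of the top of a capped tube in the rack: same tube with its ribbed blue cap on, cap 34 mm across, top 123 mm above the bench. z points up.
- bottle_cap_top (a point): Centre of the top of the other loose cap, that of the glass bottle: ribbed, blue too but larger, 53 mm across and 26 mm high, lying flat on the bench, closed side up.
- dishes_top (a point): Centre of the top of a stack of two clear Petri dishes, 91 mm across, 31 mm high in all, on the bench.
- bottle: Open glass media bottle, 86 mm across, 172 mm high with a 35 mm neck, standing on the bench beyond the work; origin at the centre of its underside.
- tip_box: Closed box of pipette tips, 86 x 123 mm and 74 mm high, on the bench; origin at the centre of its underside.
Things that resemble listed ones, but are neither listed nor needed, are in the scene too. What is shaped like the part that bears open_tube_mouth but orange or purple is not meant. What is shaped like the part that bears tube_cap_top but pink is not meant.

How it is judged:
By the outcome, as a careful person would: the job done as asked, in the order asked, and still so for the second after the job is handed in, with the robot touching nothing.
It also fails if it takes over 45 s, if anything falls off the work surface, if the arm or the gripper's body presses on something with over 40 N, if the wrist force passes 120 N, or if a joint passes its speed limit or range.

## Working session

There is one attempt and no reset: what is moved stays moved. The work goes in short steps, Python scripts to look and compute and a shell command to move; the robot and the scene stay as the last step left them, time stands still between calls to the robot, and variables do not carry over. Pictures are saved under pics/ and viewed, at most 10 in all, crops included, and the job is handed in when it is done.

```bash
mkdir -p pics; python3 - <<'E'
from station import arm
import cv2
for n in("top","side"):
    p,d=arm.grab_frame(n); cv2.imwrite(f"pics/{n}0.png",p[:,:,::-1])
    c=arm.get_calibration(n); print(n,c)
    for th in("open_tube_mouth","tube_cap_top","tube1_top","bottle_cap_top"):
        print(th,[(round(float(r["score"]),2),[round(float(v)) for v in r["extent"]]) for r in arm.recognise(th,n)])
s=arm.get_state(); print(s["t"],s["eef_pos"],s["ee_rot"],s["width"],arm.hold_point_z)
E
```

```text
top {'mtx': array([[441.57684944,   0.        , 323.05496007],
       [  0.        , 441.57684944, 210.02750697],
       [  0.        ,   0.        ,   1.        ]]), 'k1': -0.08069230106911558, 'R': array([[ 0.02519493, -0.99959756, -0.01303576],
       [-0.97982805, -0.02210649, -0.19861597],
       [ 0.19824787,  0.01777692, -0.9799907 ]]), 't': array([-0.03415863,  0.59423748,  1.17600553])}
open_tube_mouth [(0.72, [248, 175, 17, 19]), (0.6, [262, 206, 11, 14]), (0.54, [301, 207, 12, 18])]
tube_cap_top [(0.59, [361, 247, 11, 16]), (0.43, [431, 250, 18, 21])]
tube1_top [(0.67, [242, 218, 23, 14]), (0.54, [273, 208, 12, 18]), (0.41, [230, 206, 61, 34])]
bottle_cap_top [(0.71, [430, 251, 18, 20])]
side {'mtx': array([[381.90195208,   0.        , 319.16417263],
       [  0.        , 381.90195208, 196.21031137],
       [  0.        ,   0.        ,   1.        ]]), 'k1': -0.0009004074837689703, 'R': array([[-0.8883635 , -0.45913904, -0.0012786 ],
       [-0.32308321,  0.62709018, -0.70878427],
       [ 0.32623232, -0.62924498, -0.70542414]]), 't': array([0.53302948, 0.28408602, 0.82169691])}
open_tube_mouth [(0.88, [250, 234, 19, 41]), (0.87, [315, 208, 14, 25]), (0.51, [291, 236, 18, 18]), (0.43, [376, 201, 12, 12])]
tube_cap_top []
tube1_top [(0.61, [297, 255, 14, 39]), (0.32, [271, 249, 66, 65])]
bottle_cap_top [(0.52, [396, 157, 23, 21])]
0.5 [ 0.19026458 -0.6475853   0.22652317] [ 3.14153462e+00  2.12069619e-05 -2.85581396e+00] 0.08726263236810676 0.0188
```

View pics/top0.png

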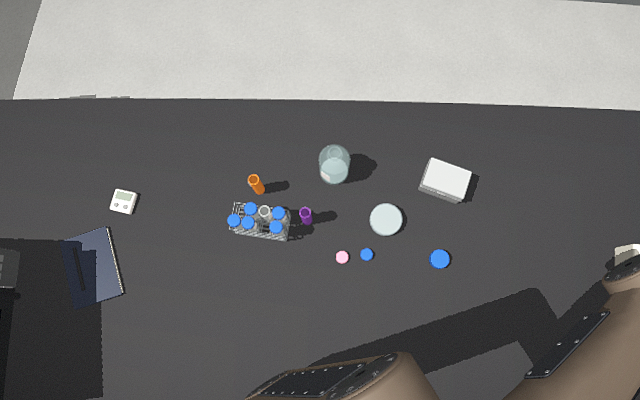

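View pics/side0.png

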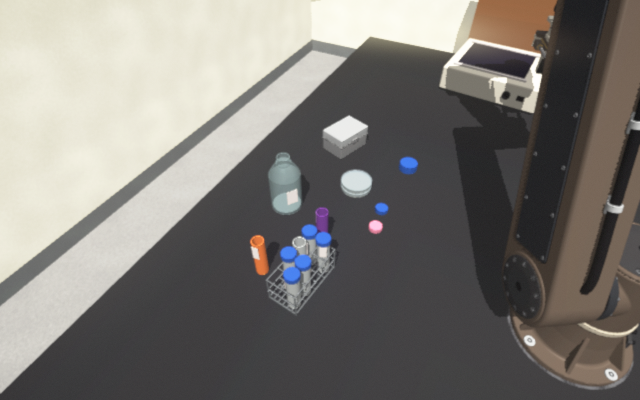

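The top view shows the open tube near (265,211) among five blue caps, and the small blue cap near (366,254). The pink one is at (342,257) and the large one at (440,259). In the side view, the open mouth is near (299,243) and the cap near (381,209). I'll zoom in for exact pixels and triangulate.

```bash
cat > h.py <<'E'
from station import arm
import cv2, numpy as np
def ray(n,px):
    c=arm.get_calibration(n); K=c["mtx"]; D=np.array([c["k1"],0,0,0,0.])
    u=cv2.undistortPoints(np.array([[px]],float),K,D)[0,0]; R=np.array(c["R"])
    o=-R.T@c["t"]; v=R.T@np.r_[u,1]; return o,v/np.linalg.norm(v)
def tri(pt,ps):
    A=np.zeros((3,3));b=np.zeros(3);rs=[ray("top",pt),ray("side",ps)]
    for o,v in rs: M=np.eye(3)-np.outer(v,v);A+=M;b+=M@o
    X=np.linalg.solve(A,b); return X,np.linalg.norm(np.cross(X-rs[0][0],rs[0][1]))*2
def plane(n,px,z): o,v=ray(n,px); return (o+v*(z-o[2])/v[2])[:2]
E
python3 - <<'E'
from h import *
t=cv2.imread("pics/top0.png");s=cv2.imread("pics/side0.png")
a=[cv2.resize(i[y:y+h,x:x+w],(400,300),interpolation=cv2.INTER_CUBIC) for i,x,y,w,h in((t,225,190,80,60),(s,260,220,80,60),(t,340,230,80,60),(s,340,180,80,60))]
cv2.imwrite("pics/z.png",np.vstack([np.hstack(a[:2]),np.hstack(a[2:])]))
for n,i in(("top",t),("side",s)):
    hsv=cv2.cvtColor(i,cv2.COLOR_BGR2HSV); m=cv2.inRange(hsv,(100,150,100),(125,255,255))
    k,_,st,ce=cv2.connectedComponentsWithStats(m)
    print(n,[(ce[j].round(1).tolist(),int(st[j,4])) for j in range(1,k) if st[j,4]>25])
print(tri((265,211),(299,243)),tri((366.5,254.5),(381.5,208.5)))
E
```

```text
top [([250.1, 208.2], 134), ([278.1, 212.3], 133), ([233.5, 220.1], 138), ([247.6, 222.2], 129), ([275.4, 226.7], 129), ([366.2, 254.1], 130), ([438.9, 258.6], 322)]
side [([407.9, 164.9], 253), ([381.1, 208.4], 125), ([316.1, 235.1], 363), ([294.0, 263.9], 634)]
(array([0.57938249, 0.13540477, 0.10952331]), np.float64(0.0016878544838467623)) (array([ 0.47922843, -0.14675506,  0.0038767 ]), np.float64(0.000835500089881595))
```

View pics/z.png

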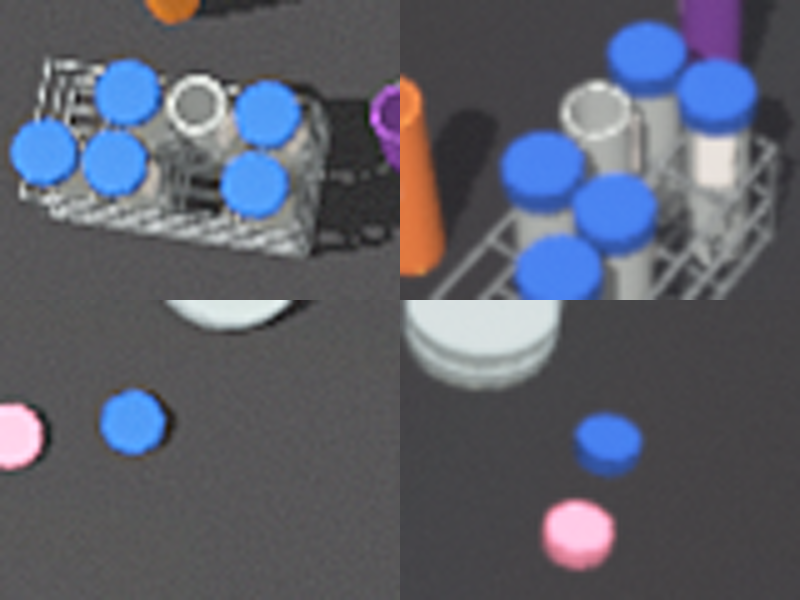

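The crop shows the open mouth at top (264.0,211.0) and side (299.4,242). The cell across from it is empty, and capped neighbours stand on both sides along the row. So I'll lay the finger closing line across the row. The loose cap's top face is at top (366.5,254.3) and side (381.6,207.2).

```bash
cat >> h.py <<'E'
def rel(target,turn_yaw=None):
    from scipy.spatial.transform import Rotation as Ro
    s=arm.get_state(); R=Ro.from_euler("xyz",s["ee_rot"]).as_matrix()
    d=R.T@(np.array(target)-s["eef_pos"])/0.025
    return d.round(2), np.degrees(s["ee_rot"][2]).round(1)
E
python3 - <<'E'
from h import *
m,c=tri((264,211),(299.4,242)),tri((366.5,254.3),(381.6,207.2)); print(m,c)
print(plane("top",(264,211),.12),plane("side",(299.4,242),.12),plane("top",(366.5,254.3),.0145),plane("side",(381.6,207.2),.0145))
P=[plane("top",p,.123) for p in((250.1,208.2),(278.1,212.3),(233.5,220.1),(247.6,222.2),(275.4,226.7))]
print(np.round(P,4)); v=P[4]-P[2]; print("row dir deg",np.degrees(np.arctan2(v[1],v[0])))
xy=plane("top",(264,211),.12); print(rel([*xy,.227]),arm.get_state()["q"])
E
```

```text
(array([0.57763658, 0.1369758 , 0.11605677]), np.float64(0.000878333802472932)) (array([ 0.4793266 , -0.14626815,  0.00952236]), np.float64(0.0010380632801244203))
[0.57642781 0.13623718] [0.57642734 0.13966783] [ 0.4783023  -0.14593154] [ 0.47867111 -0.14152672]
[[0.5826 0.1734]
 [0.5732 0.098 ]
 [0.5494 0.2159]
 [0.5446 0.1779]
 [0.5343 0.1034]]
row dir deg -97.61856799751497
(array([-2.366e+01,  2.573e+01, -2.000e-02]), np.float64(-163.6)) [-9.96916476e-01  3.58621437e-01  1.18606920e-02 -3.91510602e-05
 -1.22408520e+00 -2.88087850e-01]
```

```bash
python3 -m crank '[[[-0.4,0.4,0,-0.2],[-1.4,1.5,0,-0.8],[-2.6,2.8,0,-1.5],[-4,4.3,0,-2.2],[-5.4,5.8,0,-3],[-6.8,7.3,0,-3.8],[-8.2,8.8,0,-4.6],[-9.6,10.3,0,-5.4],[-10.8,11.7,0,-6],[-11.6,12.5,0,-6.4],[-11.8,12.8,0,-6.6],[-11.8,12.8,0,-6.6]]]' 1 10
python3 - <<'E'
from h import *
print(rel([.577,.1365,.227]))
E
```

```text
t: 2.0
eef_pos: [0.383, -0.257, 0.2267]
ee_rot: [-3.141, 0.0, -2.278]
force: [-0.7, -0.2, -0.6]
width: 0.0005
gripper_force: 0.0
(array([-1.70e+01,  4.33e+00, -1.00e-02]), np.float64(-130.5))
```

```bash
python3 -m crank '[[[-0.6,0.1,0,-0.2],[-2,0.5,0,-0.8],[-4,1,0,-1.5],[-6,1.5,0,-2.3],[-8,2,0,-3.1],[-10,2.5,0,-3.9],[-12,3,0,-4.7],[-14,3.6,0,-5.4],[-15.6,4,0,-6],[-16.6,4.2,0,-6.4],[-17,4.33,0,-6.6],[-17,4.33,0,-6.6]]]'
python3 - <<'E'
from h import *
print(rel([.577,.1365,.137]))
for n in("top","side"):
    p,_=arm.grab_frame(n); cv2.imwrite(f"pics/{n}1.png",p[:,:,::-1])
a=cv2.imread("pics/top1.png")[140:290,180:380];b=cv2.imread("pics/side1.png")[130:330,200:400]
cv2.imwrite("pics/m1.png",np.hstack([cv2.resize(a,(400,300)),cv2.resize(b,(400,300))]))
E
```

```text
t: 3.5
eef_pos: [0.5775, 0.1353, 0.2262]
ee_rot: [3.141, -0.0, -1.704]
force: [-0.1, -0.8, 0.6]
width: -0.0
gripper_force: 0.0
(array([-0.05,  0.02,  3.57]), np.float64(-97.6))
```

View pics/m1.png

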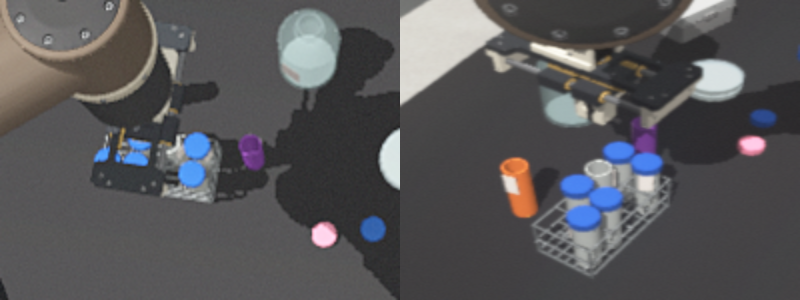

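The arm is directly over the open tube with the rack undisturbed. I'll descend straight down, then hold.

```bash
python3 -m crank '[[[0,0,0.3,0],[-0.05,0,0.9,0],[-0.05,0,1.5,0],[-0.05,0,2.1,0],[-0.05,0,2.7,0],[-0.05,0,3.2,0],[-0.05,0,3.5,0],[-0.05,0,3.6,0],[-0.05,0,3.6,0],[-0.05,0,3.6,0],[-0.05,0,3.6,0],[-0.05,0,3.6,0]]]'
python3 - <<'E'
from h import *
a=[]
for n,(x,y,w,h) in(("top",(200,160,140,105)),("side",(240,200,100,75))):
    p,_=arm.grab_frame(n); a.append(cv2.resize(p[y:y+h,x:x+w,::-1],(400,300),interpolation=cv2.INTER_CUBIC))
cv2.imwrite("pics/m2.png",np.hstack(a))
E
```

```text
t: 5.1
eef_pos: [0.5779, 0.1369, 0.1368]
ee_rot: [-3.141, 0.0, -1.704]
force: [0.2, 0.4, -0.1]
width: 0.0005
gripper_force: 0.0
```

View pics/m2.png

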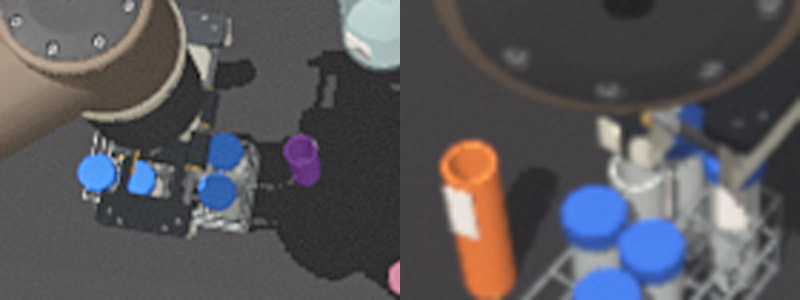

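The side view shows the fingertips just above the open rim, near (635,150) in the crop. Nothing has been touched, so I'll hold for 3 s.

```bash
for i in 1 2; do python3 -m crank '[[[0,0,0,0],[0,0,0,0],[0,0,0,0],[0,0,0,0],[0,0,0,0],[0,0,0,0],[0,0,0,0],[0,0,0,0],[0,0,0,0],[0,0,0,0],[0,0,0,0],[0,0,0,0]]]'; done
python3 -m crank '[[[0,0,-0.3,0],[0,0,-0.9,0],[0,0,-1.5,0],[0,0,-2.1,0],[0,0,-2.7,0],[0,0,-3.2,0],[0,0,-3.5,0],[0,0,-3.6,0],[0,0,-3.6,0]]]'
python3 - <<'E'
from h import *
print(rel([.479,-.1453,.227]))
E
```

```text
t: 6.7
eef_pos: [0.5778, 0.1369, 0.1366]
ee_rot: [3.142, 0.0, -1.704]
force: [-0.1, -0.9, -1.0]
width: 0.0004
gripper_force: 0.0
t: 8.2
eef_pos: [0.5778, 0.1369, 0.1366]
ee_rot: [-3.142, 0.0, -1.704]
force: [-1.0, 0.1, 0.3]
width: 0.0
gripper_force: 0.0
t: 9.32
eef_pos: [0.5777, 0.1368, 0.2263]
ee_rot: [3.141, -0.0, -1.704]
force: [0.2, -0.6, -0.1]
width: 0.0006
gripper_force: 0.0
(array([11.71,  2.41, -0.02]), np.float64(-97.6))
```

```bash
python3 -m crank '[[[0.4,0.1,0,0],[1.4,0.3,0,0],[2.8,0.6,0,0],[4.3,0.9,0,0],[5.8,1.2,0,0],[7.3,1.5,0,0],[8.8,1.8,0,0],[10.2,2.1,0,0],[11.2,2.3,0,0],[11.7,2.4,0,0],[11.7,2.4,0,0],[11.7,2.4,0,0]]]'
python3 -m crank '[[[0,0,0.4,0],[0,0,1.2,0],[0,0,2.1,0],[0,0,3,0],[0,0,3.9,0],[0,0,4.8,0],[0,0,5.6,0],[0,0,6,0],[0,0,6,0],[0,0,6,0],[0,0,6,0]]]'
python3 - <<'E'
from h import *
print(rel([.479,-.1453,.032]))
p,_=arm.grab_frame("side"); a=cv2.resize(p[170:245,330:430,::-1],(800,600),interpolation=cv2.INTER_CUBIC); cv2.imwrite("pics/c1.png",a)
E
```

```text
t: 10.82
eef_pos: [0.4796, -0.1449, 0.2265]
ee_rot: [-3.142, 0.0, -1.704]
force: [-0.7, -0.2, 0.3]
width: 0.0008
gripper_force: 0.0
t: 12.2
eef_pos: [0.4801, -0.145, 0.0773]
ee_rot: [-3.14, 0.0, -1.704]
force: [1.3, 0.6, 0.3]
width: 0.0003
gripper_force: 0.0
(array([0.02, 0.04, 1.81]), np.float64(-97.6))
```

View pics/c1.png

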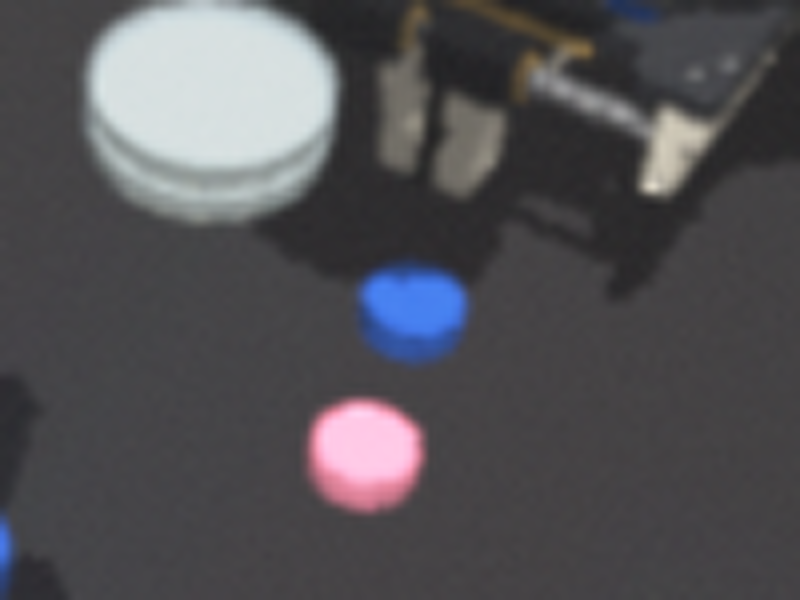

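The small blue cap lies at (412,305) in the crop, below the shut fingertips at (440,190). The dishes and the pink cap are clear of the path. I'll go down the last stretch and hold.

```bash
python3 -m crank '[[[0,0,0.2,0],[0,0,0.5,0],[0,0,0.9,0],[0,0,1.3,0],[0,0,1.6,0],[0,0,1.8,0],[0,0,1.8,0],[0,0,1.8,0],[0,0,1.8,0],[0,0,1.8,0],[0,0,1.8,0],[0,0,1.8,0]]]'
for i in 1 2; do python3 -m crank '[[[0,0,0,0],[0,0,0,0],[0,0,0,0],[0,0,0,0],[0,0,0,0],[0,0,0,0],[0,0,0,0],[0,0,0,0],[0,0,0,0],[0,0,0,0],[0,0,0,0],[0,0,0,0]]]'; done
python3 - <<'E'
from h import *
p,_=arm.grab_frame("side"); a=cv2.resize(p[170:245,330:430,::-1],(800,600),interpolation=cv2.INTER_CUBIC); cv2.imwrite("pics/c2.png",a)
E
```

```text
t: 13.75
eef_pos: [0.4796, -0.1451, 0.0316]
ee_rot: [-3.141, 0.0, -1.704]
force: [0.3, -0.3, 0.6]
width: 0.0008
gripper_force: 0.0
t: 15.25
eef_pos: [0.4795, -0.1451, 0.0316]
ee_rot: [3.142, 0.0, -1.704]
force: [-0.8, 0.3, -0.4]
width: 0.0002
gripper_force: 0.0
t: 16.75
eef_pos: [0.4795, -0.1451, 0.0316]
ee_rot: [3.142, -0.0, -1.704]
force: [-0.6, -0.0, 0.3]
width: 0.0002
gripper_force: 0.0
```

View pics/c2.png

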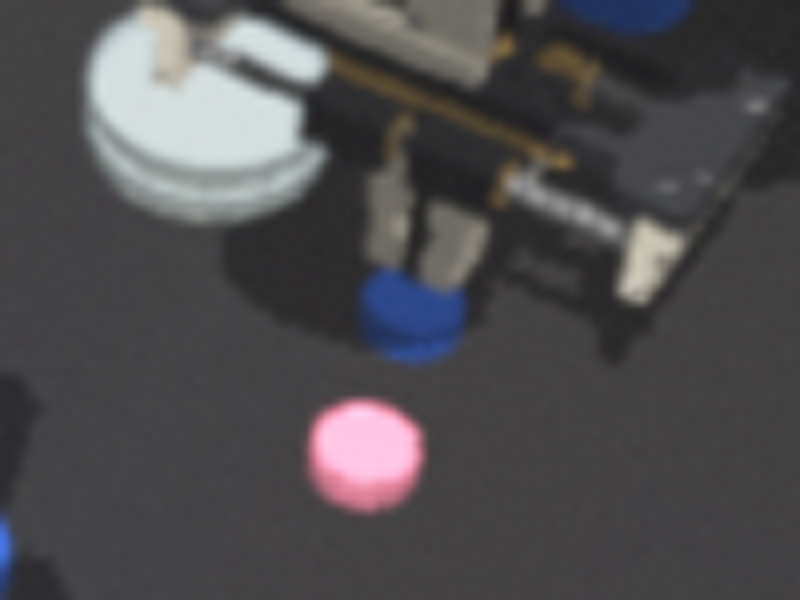

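The fingertips, near (425,280) in the crop, hover just over the small blue cap at (412,305). The forces show no contact, so I'll hand the job in.

```bash
python3 -c "from station import arm; print(arm.job_done())"
```

```text
the job is handed in; nothing more can be done
None
```

I pointed at the open tube's mouth from about 17 mm above for just over 3 s, then at the small blue tube cap from about 17 mm for 3 s, and handed the job in there, still pointing; forces and pictures showed no contact.

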